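Push the row of hard drives home along the rail

ROBOT

A 7-joint arm with a two-finger parallel gripper is mounted at the origin on the work surface. World frame = base frame: x ahead of the robot, y to its left, z up, the work surface at z = 0. Lengths are in m, angles in rad, forces in N, time in s.
With the tool pointing down it reaches from about 0.35 to 0.9 m from the base axis. Payload 19.9 kg.
Tool frame: the origin (TCP) lies at the very end of the fingers, on their centre line; the grasp point (between the pads) lies 19 mm behind it; y points along the fingers, z is the direction in which the jaws open and shut, and the axes are right-handed (so a half turn about y gives the same grasp; the last joint's range is limited). The gripper opens to 94 mm and grips with 3 to 60 N. Pads are 16 mm wide; open, the fingers measure 119 mm over their backs; the gripper's body (75 mm by 177 mm) begins 78 mm behind the grasp point.
Start: joints at [-0.042, 0.417, -0.01, 1.614, 0.005, 1.111, -0.053], TCP at [0.625, 0, 0.205] pointing down, gripper open.
Joint ranges: [-2.81, 2.81], [-0.39, 2.02], [-1.27, 1.25], [0.06, 2.57], [-1.19, 4.33], [0.19, 2], [-2.82, 2.82]. Speed limits (rad/s): [1.89, 1.89, 2.39, 2.39, 3.01, 3.01, 3.01].

INTERFACE

Orientations are given as a 3x3 rotation matrix whose columns are the frame's x, y, z axes.
In Python, from station import status, eyes, job_done gives the robot as it stands.
- The arm moves only by the shell command python3 -m handwheel 'ROWS' [FORCE]. ROWS is JSON, a list of rows, each a list of 5 numbers: the shift along the tool's x, y, z in mm, then the turn about the tool's y in degrees, then the closure, from 0 (fully open) to 1 (shut). In form: [[x, y, z, twist, fingers], ...]. A call has 1 to 5 rows; each row is the pose to reach, as a shift and turn from the pose commanded when the call began, along the tool's axes at that moment; what a row does not reach only later rows make up. A row lasts 1/8 s, in which the tool goes at most 62.5 mm and 10.7 degrees, less where a joint would pass 70% of its speed; a pose out of reach is approached as far as the arm can. A call with a gripper value outside its range is refused whole. The fingers move at their own pace and stop on an object; FORCE is the grip in N (left out, the last holds). Time passes only in rows, so rows that repeat a pose let the fingers close. It gives the time, the measured TCP pose, the force and the opening at its end, in the units of the state.
- status.get_state(): the state, without advancing time (a new reading comes with each control period).
- eyes.get_image(name): name is "scene" or "side" or "wrist"; returns a dict with "color" (400x640x3 uint8, red, green, blue), "K" (3x3 intrinsics, pixels), "rvec" (rotation vector, rad) and "tvec" (3), from world to camera coordinates, as OpenCV has them; the wrist camera has in their place "tool_from_camera" (4x4, takes a point from camera to tool coordinates, whose origin is the TCP and whose axes are the tool frame's). Camera axes: x right, y down, z forward; pixel columns grow to the right and rows downward; lengths in m; the calibration is good to about 2 mm. The wrist camera is an equidistant fisheye: a pixel r from the principal point sees the ray r / f radians off the axis. A picture is of the moment at which its call begins: read the wrist's pose just before it. There is no depth.
- job_done(): hands the job in, once; it reports no verdict.
The state is a dict: "t": time; "joints": joint angles; "joint_vel": joint speeds; "tau": joint torques, N m; "ee_pos": TCP position; "ee_rot": TCP orientation; "contact_force": force on the tool from outside, world axes, zero at the start; "torque": the same for the moment, N m; "gripper_width": finger opening in m.
Only numpy, scipy, OpenCV 4.12 (cv2) and the standard library are available. Lean on these libraries where they do the work, as an engineer would, in place of code of your own. Each camera call takes 0.05 s, during which the arm holds its last target. There are 200 camera calls.

TASK

Three opened hard drives lie touching in a row in the aluminium channel. With the fingertips, push on the rear drive only (the one farthest from the red end stop) so that the whole row slides along the channel as one train, gently, until the front drive sits against the red stop with no gaps left in the row, then draw the hand clear. Do not touch the other two drives, do not lift any drive, and leave the motor, the screw jar and the screwdriver where they are.

Things in the scene. Friction and masses are not known exactly. Their poses are not given: they have to be found in the camera images.
- rail: fixed aluminium channel, 380 mm long (its y axis), 109 mm wide (x), on two black feet; origin at the centre of its underside, on the table, z up. The drives slide on its floor, 20 mm above the table, between two side lips 3 mm thick that rise to 28 mm above the table; 103 mm between the lips. Both ends of the channel itself are open, at y = -190 and +190 mm. It may stand up to 0.45 rad askew
- end_stop: fixed red block that closes one end of the channel, at the rail's +y or -y end (varies): 109 (x) by 24 (y) by 46 (z) mm, axes parallel to the rail's; origin at the centre of its underside. The face that the front drive must meet is 12 mm from its centre, towards the rail's middle, level with the channel's end
- open_end: fixed low green block, 109 (x) by 24 (y) by 18 (z) mm, at the channel's other end, which stays open; its top lies just below the channel floor; origin at the centre of its underside, axes parallel to the rail's
- drive_a: opened 2.5-inch hard drive, black frame with a bare silver platter on top, 100 (x) by 70 (y) by 15 (z) mm, about 150 g, lying flat in the channel; origin at the centre of its underside, axes parallel to the rail's; the row's drive at the rail's -y end. Seated, the three drives' centres lie 47, 117 and 187 mm from the end stop's centre. The row starts 55 to 115 mm short of the stop. It slides with plain friction, the whole row taking some 2 to 10 N, and stays where it is left
- drive_b: opened 2.5-inch hard drive, black frame with a bare silver platter on top, 100 (x) by 70 (y) by 15 (z) mm, about 150 g, lying flat in the channel; origin at the centre of its underside, axes parallel to the rail's; the middle drive of the row
- drive_c: opened 2.5-inch hard drive, black frame with a bare silver platter on top, 100 (x) by 70 (y) by 15 (z) mm, about 150 g, lying flat in the channel; origin at the centre of its underside, axes parallel to the rail's; the row's drive at the rail's +y end
- stepper: loose stepper motor to be left alone, 42 by 42 by 40 mm with a thin shaft up to 62 mm, standing on the table on the rail's +x side; origin at the centre of its underside
- screw_jar: loose small clear jar with a blue cap to be left alone, 44 mm across, 48 mm tall, standing on the table on the rail's +x side; origin at the centre of its underside
- screwdriver: loose screwdriver with an orange handle to be left alone, 150 mm long, lying along its x axis on the table on the rail's -x side, roughly parallel to the rail; origin under its middle

How it is judged:
By the outcome, as a careful person would: the job done as asked, in the order asked, and still so for the second after the job is handed in, with the robot touching nothing.
It also fails if it takes over 35 s, if anything falls off the work surface, if the arm or the gripper's body presses on something with over 40 N, if the wrist force passes 120 N, or if a joint passes its speed limit or range.

## Working session

There is one attempt and no reset: what is moved stays moved. The work goes in short steps, Python scripts to look and compute and a shell command to move; the robot and the scene stay as the last step left them, time stands still between calls to the robot, and variables do not carry over. Pictures are saved under pics/ and viewed, about 8 in all and at most 12, crops included, and the job is handed in when it is done.

```bash
mkdir -p pics; ls
python3 - <<'E'
from station import status, eyes
import cv2, numpy as np, pickle
s=status.get_state()
print(s['t'],s['ee_pos'],np.round(s['ee_rot'],3),s['gripper_width'],s['contact_force'])
d={}
for n in ['scene','side']:
    im=eyes.get_image(n); d[n]=im
    cv2.imwrite(f'pics/{n}0.png',im['color'][:,:,::-1])
    print(n,im['K'],im['rvec'],im['tvec'])
pickle.dump(d,open('v0.pkl','wb'))
E
```

```text
pics
0.0 [6.24609093e-01 3.00861651e-05 2.04828938e-01] [[ 0.    -0.001  1.   ]
 [-1.    -0.     0.   ]
 [ 0.    -1.    -0.001]] 0.09367608123042011 [-0.87431875  0.0612929  -0.29255652]
scene [[371.46561248   0.         314.57030238]
 [  0.         371.46561248 200.91719849]
 [  0.           0.           1.        ]] [ 1.69541894  1.75741925 -0.76301474] [-0.02617716 -0.35532548  1.37064248]
side [[403.83937178   0.         321.01508574]
 [  0.         403.83937178 192.60099295]
 [  0.           0.           1.        ]] [ 2.25801138 -0.94368956  0.3491298 ] [-0.38230137  0.37289248  0.53721335]
```

View pics/scene0.png

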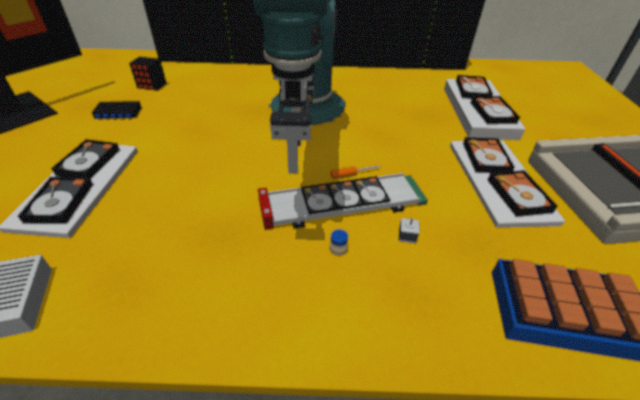

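View pics/side0.png

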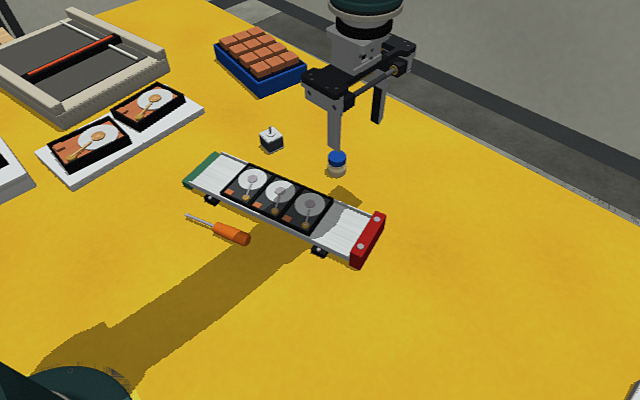

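The stop (red) is at side (365,240), the green end at (203,170), with three drives between them and closer to the green end. The scene view shows the same row at (260,207)–(415,190). I'll enlarge these to pick corner pixels.

Run:
```python
import pickle,cv2,numpy as np
d=pickle.load(open('v0.pkl','rb'))
a=d['side']['color'][140:280,175:395,::-1]; b=d['scene']['color'][160:240,250:440,::-1]
a=cv2.resize(a,None,fx=3.6,fy=3.6,interpolation=cv2.INTER_CUBIC)
cv2.imwrite('pics/c1.png',a)
b=cv2.resize(b,None,fx=4,fy=4,interpolation=cv2.INTER_CUBIC)
cv2.imwrite('pics/c2.png',b)
```

```text
(no output)
```

View pics/c1.png

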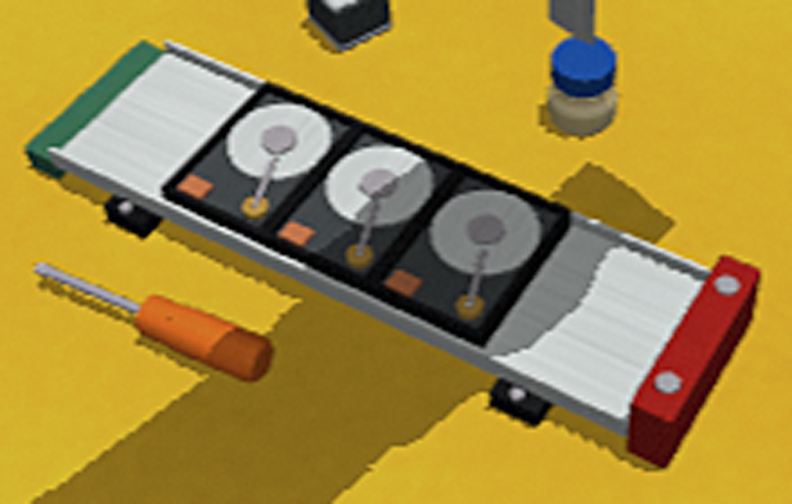

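View pics/c2.png

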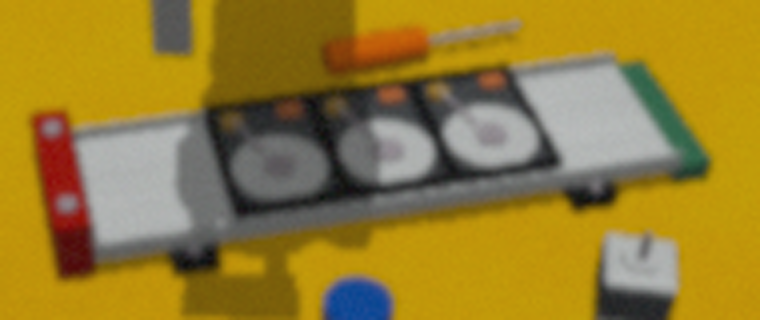

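```bash
cat > fit.py <<'E'
import pickle,cv2,numpy as np
from scipy.optimize import least_squares
d=pickle.load(open('v0.pkl','rb'))
# points in rail frame: (x, y, z, isdrive) ; drives: y measured from stop face + gap
R=[(54.5,-190,46),(-54.5,-190,46),(54.5,-214,46),(54.5,214,18),(-54.5,214,18)]
D=[(50,210,35),(-50,210,35),(50,0,35),(-50,0,35)]
side=[(722,256),(632,405),(757,268),(148,42),(30,150),(267,85),(167,190),(567,210),(485,343)]
R2=[(-54.5,-214,46),(-54.5,-190,46),(54.5,-190,46),(54.5,-214,46),(-54.5,214,18),(54.5,214,18)]
sc=[(33,115),(67,111),(90,235),(58,245),(643,62),(708,160),(558,163),(508,68),(238,213),(207,107)]
px={'side':np.array(side)/3.6+[175,140]-.36,'scene':np.array(sc)/4+[250,160]-.38}
def pts(p,n):
    A=np.array((R if n=='side' else R2)+[(a,b-190+p[3]*1e3,c) for a,b,c in D])/1e3
    c,s=np.cos(p[2]),np.sin(p[2])
    return np.c_[p[0]+c*A[:,0]-s*A[:,1],p[1]+s*A[:,0]+c*A[:,1],A[:,2]]
def res(p,views):
    return np.concatenate([(cv2.projectPoints(pts(p,n),np.array(d[n]['rvec']),np.array(d[n]['tvec']),d[n]['K'],None)[0][:,0]-px[n]).ravel() for n in views])
for v in (['side'],['scene'],['side','scene']):
    r=least_squares(res,[.65,0,.1,.08],args=(v,),loss='soft_l1')
    print(v,np.round(r.x,4),np.sqrt(np.mean(r.fun**2)))
print(np.round(r.fun.reshape(-1,2),1).tolist())
p=r.x;c,s=np.cos(p[2]),np.sin(p[2])
W=lambda x,y:np.round([p[0]+c*x-s*y,p[1]+s*x+c*y],4)
print('rear face',W(0,-.19+p[3]+.21),'stop face',W(0,-.19),'seated rear',W(0,.02))
E
python3 fit.py
```

```text
['side'] [0.5321 0.1117 0.2631 0.0873] 1.170685429670877
['scene'] [0.5356 0.1154 0.2721 0.088 ] 0.9686215305203016
['side', 'scene'] [0.5333 0.1134 0.2648 0.0878] 1.2983646839538596
[[0.5, -1.5], [-0.3, -1.0], [2.3, -0.1], [-1.9, -1.1], [-2.0, -1.0], [0.3, -1.4], [-1.3, -0.6], [2.0, -0.4], [-0.8, -1.9], [-1.7, -0.3], [-0.8, -0.6], [-0.1, -2.3], [-2.3, -3.3], [-0.4, -0.7], [1.0, 0.2], [0.5, -0.6], [-1.0, -0.9], [-0.9, -0.4], [-1.7, 0.0]]
rear face [0.5051 0.2175] stop face [ 0.5831 -0.0699] seated rear [0.5281 0.1327]
```

Stop at the rail's -y end, gap about 88 mm, yaw 0.265, and the rear drive is drive_c. I'll use partly closed fingers (about 50 mm) as a two-point pusher centred on its rear face. First I hover behind it.

```bash
python3 -m handwheel '[[-55,0,-25,-5,0.47],[-110,0,-55,-10,0.47],[-165,0,-85,-15.2,0.47],[-220,0,-110,-15.2,0.47],[-261,0,-131,-15.2,0.47]]'; python3 -m handwheel '[[0,0,0,0,0.47],[0,0,0,0,0.47]]'
python3 - <<'E'
from station import status, eyes
import cv2, numpy as np
s=status.get_state(); im=eyes.get_image('side')
print(s['t'],np.round(s['ee_pos'],4),np.round(s['ee_rot'],3),s['gripper_width'],np.round(s['contact_force'],1))
cv2.imwrite('pics/s1.png',cv2.resize(im['color'][60:280,130:430,::-1],None,fx=2.6,fy=2.6,interpolation=cv2.INTER_CUBIC))
E
```

```text
t: 0.72
ee_pos: [0.4924, 0.2632, 0.2053]
ee_rot: [[0.264, -0.0, 0.965], [-0.965, 0.0, 0.264], [-0.0, -1.0, -0.0]]
contact_force: [1.9, 0.3, 0.8]
gripper_width: 0.0507
t: 0.98
ee_pos: [0.4942, 0.2603, 0.2052]
ee_rot: [[0.262, -0.0, 0.965], [-0.965, -0.001, 0.262], [0.0, -1.0, -0.0]]
contact_force: [0.8, -0.3, -0.3]
gripper_width: 0.0498
0.975 [0.4942 0.2603 0.2052] [[ 0.262 -0.     0.965]
 [-0.965 -0.001  0.262]
 [ 0.    -1.    -0.   ]] 0.049834879585690446 [ 0.8 -0.3 -0.3]
```

View pics/s1.png

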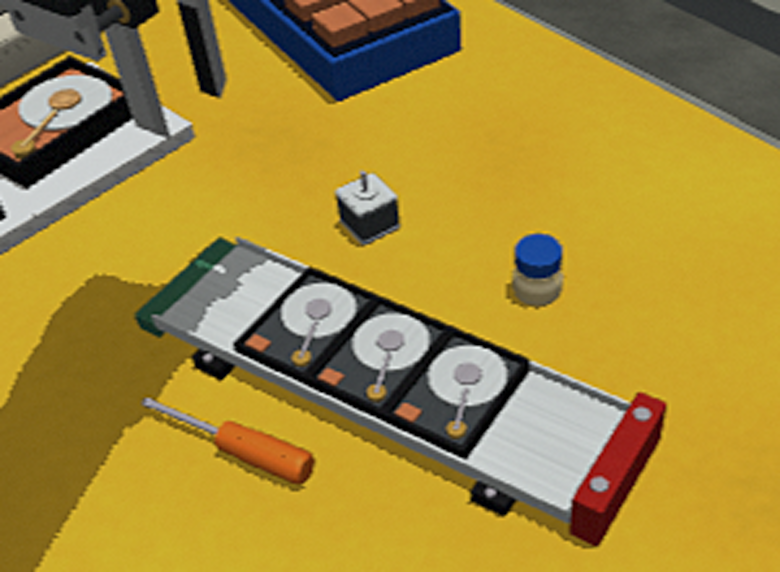

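The hand is above and behind the green end, and the row is unmoved. I'll go down to 60 mm and check before entering the channel.

```bash
python3 -m handwheel '[[0,50,0,0,0.47],[0,100,0,0,0.47],[0,135,0,0,0.47],[0,145,0,0,0.47],[0,145,0,0,0.47]]'
python3 - <<'E'
from station import status, eyes
import cv2, numpy as np
im=eyes.get_image('side')
a=cv2.resize(im['color'][120:250,160:340,::-1],None,fx=4.2,fy=4.2,interpolation=cv2.INTER_CUBIC)
cv2.imwrite('pics/s2.png',a)
E
```

```text
t: 1.65
ee_pos: [0.4945, 0.2605, 0.0607]
ee_rot: [[0.261, -0.0, 0.965], [-0.965, -0.0, 0.261], [0.0, -1.0, -0.0]]
contact_force: [0.2, -0.6, 0.8]
gripper_width: 0.0501
```

View pics/s2.png

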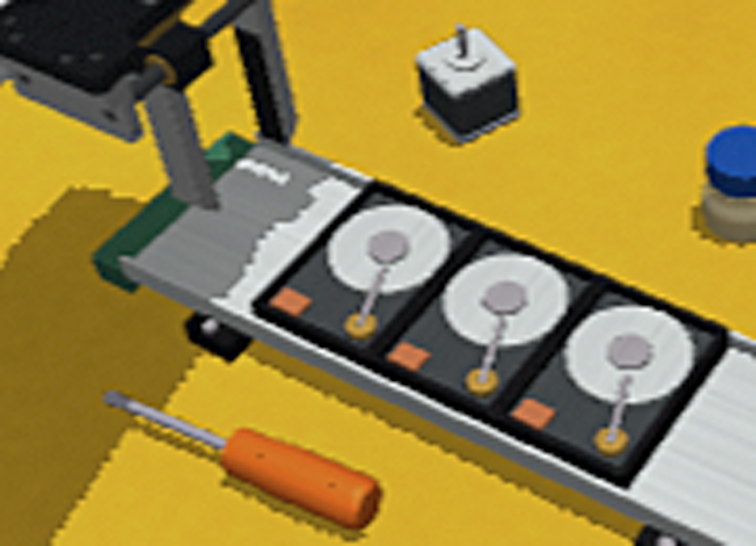

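The tips are at about (205,205) and (280,140), between the lips and well clear of the rear drive. Now into the channel (tip at 27 mm), then forward to just short of contact.

```bash
python3 -m handwheel '[[0,12,0,0,0.47],[0,24,0,0,0.47],[0,34,0,0,0.47],[0,34,0,0,0.47]]'; python3 -m handwheel '[[6,0,0,0,0.47],[12,0,0,0,0.47],[18,0,0,0,0.47],[24,0,0,0,0.47],[27,0,0,0,0.47]]';  python3 - <<'E'
from station import status, eyes
import cv2, numpy as np
im=eyes.get_image('side')
a=cv2.resize(im['color'][120:250,160:340,::-1],None,fx=4.2,fy=4.2,interpolation=cv2.INTER_CUBIC)
cv2.imwrite('pics/s3.png',a)
E
```

```text
t: 2.2
ee_pos: [0.4935, 0.2608, 0.0255]
ee_rot: [[0.262, -0.001, 0.965], [-0.965, -0.001, 0.262], [0.0, -1.0, -0.001]]
contact_force: [0.6, -0.8, 0.5]
gripper_width: 0.0495
t: 2.82
ee_pos: [0.5013, 0.2344, 0.0265]
ee_rot: [[0.262, 0.0, 0.965], [-0.965, -0.0, 0.262], [0.0, -1.0, 0.0]]
contact_force: [-0.3, -0.8, 0.9]
gripper_width: 0.0494
```

View pics/s3.png

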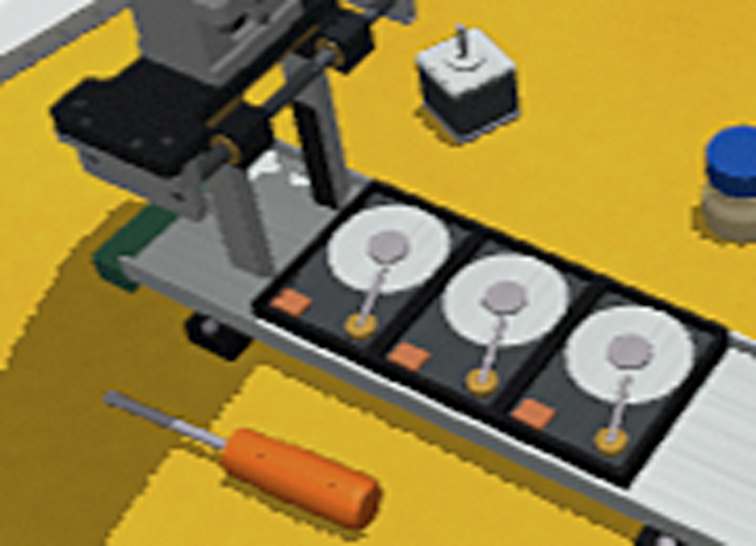

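The tips are just behind the rear face, both inside the lips. Starting the slow push.

```bash
for i in 1; do python3 -m handwheel '[[3,0,0,0,0.47],[6,0,0,0,0.47],[9,0,0,0,0.47],[12,0,0,0,0.47],[15,0,0,0,0.47]]'; done; python3 -m handwheel '[[4,0,0,0,0.47],[8,0,0,0,0.47],[12,0,0,0,0.47],[16,0,0,0,0.47],[20,0,0,0,0.47]]' | grep -v rot
```

```text
t: 3.5
ee_pos: [0.505, 0.2204, 0.0264]
ee_rot: [[0.262, -0.0, 0.965], [-0.965, 0.0, 0.262], [-0.0, -1.0, -0.0]]
contact_force: [-0.2, 1.6, -0.5]
gripper_width: 0.0496
t: 4.12
ee_pos: [0.5103, 0.2009, 0.0264]
contact_force: [-0.8, 1.4, 0.1]
gripper_width: 0.0496
```

```bash
python3 -m handwheel '[[4,0,0,0,0.47],[8,0,0,0,0.47],[12,0,0,0,0.47],[16,0,0,0,0.47],[20,0,0,0,0.47]]' | grep -v rot;  python3 -m handwheel '[[4,0,0,0,0.47],[8,0,0,0,0.47],[12,0,0,0,0.47],[16,0,0,0,0.47],[20,0,0,0,0.47]]' | grep -v rot
python3 - <<'E'
from station import status, eyes
import cv2, numpy as np
im=eyes.get_image('side')
a=cv2.resize(im['color'][140:280,200:400,::-1],None,fx=4,fy=4,interpolation=cv2.INTER_CUBIC)
cv2.imwrite('pics/s4.png',a)
E
```

```text
t: 4.75
ee_pos: [0.5155, 0.1816, 0.0264]
contact_force: [-0.0, 1.4, 0.3]
gripper_width: 0.0498
t: 5.38
ee_pos: [0.5207, 0.1623, 0.0264]
contact_force: [-0.6, 1.9, -0.4]
gripper_width: 0.0496
```

View pics/s4.png

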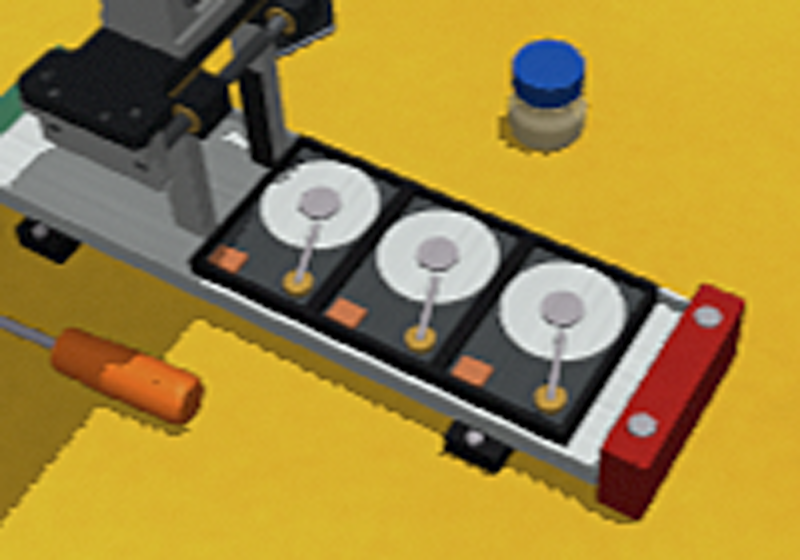

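The row moves as one train; about 22 mm of gap remains. I'll slow down now and watch the force.

```bash
python3 -m handwheel '[[3,0,0,0,0.47],[6,0,0,0,0.47],[9,0,0,0,0.47],[12,0,0,0,0.47],[14,0,0,0,0.47]]' | grep -v rot;  python3 -m handwheel '[[1,0,0,0,0.47],[2,0,0,0,0.47],[3,0,0,0,0.47],[4,0,0,0,0.47],[5,0,0,0,0.47]]' | grep -v rot
```

```text
t: 6.05
ee_pos: [0.5245, 0.1488, 0.0264]
contact_force: [-0.6, 2.8, -1.1]
gripper_width: 0.0499
t: 6.68
ee_pos: [0.5257, 0.1442, 0.0264]
contact_force: [-1.5, 1.9, -0.2]
gripper_width: 0.0493
```

```bash
python3 -m handwheel '[[0.5,0,0,0,0.47],[1,0,0,0,0.47],[1.5,0,0,0,0.47],[2,0,0,0,0.47]]' | grep -v rot
```

```text
t: 7.18
ee_pos: [0.526, 0.144, 0.0265]
contact_force: [-2.6, 12.8, -0.8]
gripper_width: 0.0498
```

The force jumped to 13 N with the tool stalled, within 3 mm of the predicted seat. I'll check by eye before retreating.

```bash
python3 -m handwheel '[[0.5,0,0,0,0.47],[0.5,0,0,0,0.47]]' | grep -v rot
python3 - <<'E'
from station import status, eyes
import cv2, numpy as np
im=eyes.get_image('side')
a=cv2.resize(im['color'][160:280,240:390,::-1],None,fx=5,fy=5,interpolation=cv2.INTER_CUBIC)
cv2.imwrite('pics/s5.png',a)
E
```

```text
t: 7.42
ee_pos: [0.526, 0.144, 0.0265]
contact_force: [-3.1, 14.3, -1.4]
gripper_width: 0.05
```

View pics/s5.png

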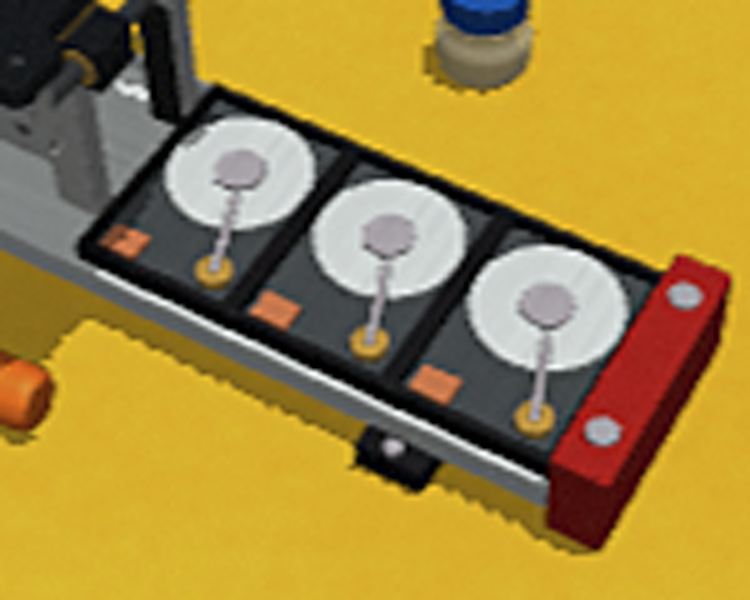

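The front drive is flush behind the red block, and the seams in the row are closed. Now draw straight back, then up.

```bash
python3 -m handwheel '[[-2,0,0,0,0.47],[-6,0,0,0,0.47],[-14,0,0,0,0.47],[-25,0,0,0,0.47],[-40,0,0,0,0.47]]' | grep -v rot; python3 -m handwheel '[[0,-10,0,0,0.47],[0,-40,0,0,0.47],[0,-80,0,0,0.47],[0,-130,0,0,0.47],[-40,-170,0,0,0.47]]' | grep -v rot;python3 -m handwheel '[[-40,0,0,0,0.47],[-80,0,0,0,0.47],[-80,0,0,0,0.47],[-80,0,0,0,0.47]]' | grep -v rot
python3 - <<'E'
from station import status, eyes
import cv2, numpy as np
im=eyes.get_image('side')
a=cv2.resize(im['color'][120:280,170:390,::-1],None,fx=3.6,fy=3.6,interpolation=cv2.INTER_CUBIC)
cv2.imwrite('pics/s6.png',a)
E
```

```text
t: 8.1
ee_pos: [0.5156, 0.1813, 0.0264]
contact_force: [-0.0, 0.1, -0.1]
gripper_width: 0.0498
t: 8.72
ee_pos: [0.5064, 0.2169, 0.1992]
contact_force: [0.2, 1.3, 0.5]
gripper_width: 0.0502
t: 9.22
ee_pos: [0.4847, 0.2954, 0.1967]
contact_force: [0.9, -0.7, -0.3]
gripper_width: 0.0496
```

View pics/s6.png

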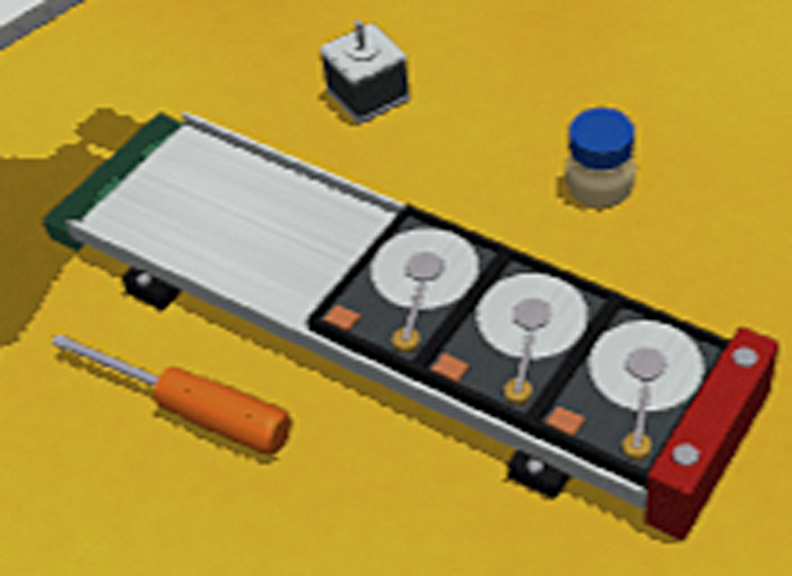

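The row is seated with no visible gaps, the hand is clear, and the motor, jar and screwdriver are where they were. Handing in.

```bash
python3 -c "
from station import job_done
print(job_done())"
```

```text
the job is handed in; nothing more can be done
None
```

The job is handed in after about 9 s of robot time. I pushed only the rear drive (`drive_c`), using both fingertips set about 50 mm apart, and the whole row slid some 85 mm along the channel until it met the red stop.

- **Push force:** it stayed around 2 N while sliding and rose to about 14 N when the row met the stop and the tool stalled. I then drew the hand straight back and up.
- **Final picture:** the front drive is flush with the stop, no gaps show in the row, and the stepper motor, jar and screwdriver look unmoved. The hand is clear, with the tip about 0.2 m above the table and no contact force beyond sensor noise.
- **Disagreement:** the tool stalled about 3 mm before the seat position predicted from the images, which is within the error of that estimate. The two cameras differed from each other by 3–4 mm. I relied on the force rise and the close-up view that the row was seated. The gaps were judged by eye, not measured.

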